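# Close a sprung marking jig on its dowels and hold it shut

### The job

Check the jig's spring lifter first: while the upper half is still off, push the round lifter head in the middle of the lower half down to its stop and let it spring all the way back up. Then fit the upper half onto the two dowels (either way round fits), press it down against the spring until the two halves meet face to face, and finish while still holding it pressed shut with the gripper: do not let go. Leave the other things on the bench where they are.

Things in the scene. Friction and masses are not known exactly. Their poses are not given: they have to be found in the camera images.
- lower: lower jig half: fixed dark-grey anodised block, 80 (its x) x 130 (its y) x 35 mm high, bolted on the perforated aluminium plate (plate top 12 mm above the bench); origin at the centre of its underside, z up. On its flat top: two steel dowels and, in the middle, the sprung lifter. Place and yaw (up to 0.5 rad) vary, left or right.
- lower_face (a point): centre of the lower half's top face, 35 mm above body lower's origin, same axes. Two steel dowels of 12 mm diameter stand on the face at y = +50 and -50 mm (x = 0), 24 mm tall, the top 6 mm tapering to 6 mm diameter.
- plunger (a joint): travel of the sprung lifter in the lower half (m): 0 = up, 0.010 = down at its stop. Its spring pushes up with 7 N at 0 and 11 N at the stop, enough to hold the upper half off the face unless it is pressed; with the halves closed it reads about 0.0095.
- plunger_top (a point): centre of the top of the lifter's round steel head (22 mm diameter), moving with it: 14 mm above the face when up, 4 mm above it at the stop.
- upper: upper jig half: loose dark-grey anodised plate 80 (its x) x 130 (its y) x 20 mm thick, 0.34-0.50 kg, lying flat on the perforated plate; origin at the centre of its underside, z up. Two 15 mm through holes at y = +50, -50 mm (x = 0). Pocket 37 x 37 x 4.5 mm deep in the middle of the underside takes the lifter head. Closed, its origin meets point lower_face; resting on the raised lifter it is 9.5 mm higher.
- handle (a point): middle of the black plastic bridge handle's bar on the upper half, 52 mm above that half's origin, same axes. The bar is 18 mm wide (x), 70 long (y), 16 high (44 to 60 mm above the origin), on two legs at y = +29, -29 mm (12 mm thick), open beneath between them; grip it across x.
- sample: bystander: dark steel bar 30 x 90 x 15 mm lying on the plate's far part; origin at the centre of its underside. Leave alone.
- tin: bystander: white jar with black lid, 56 mm diameter, 60 mm tall, standing on the plate's far part; origin at the centre of its underside. Leave alone.
- driver: bystander: screwdriver with black handle lying on the bench near the plate, on the robot's right; lies along its x. Leave alone.

How it is judged:
By the outcome, as a careful person would: the job done as asked, in the order asked, and still so for the second after the job is handed in, while the arm keeps its last pose, push and grip.
It also fails if it takes over 62 s, if anything falls off the work surface, if the arm or the gripper's body presses on something with over 40 N, if the wrist force passes 120 N, or if a joint passes its speed limit or range.

### The arm

A 6-joint arm with a two-finger parallel gripper is mounted at the origin on the work surface. World frame = base frame: x ahead of the robot, y to its left, z up, the work surface at z = 0. Lengths are in m, angles in rad, forces in N, time in s.
With the tool pointing down it reaches from about 0.35 to 0.775 m from the base axis. Payload 7.3 kg.
Tool frame: the origin (TCP) lies at the very end of the fingers, on their centre line; the grasp point (between the pads) lies 19 mm behind it; z points along the fingers, x is the direction in which the jaws open and shut, and the axes are right-handed (so a half turn about z gives the same grasp; the last joint's range is limited). The gripper opens to 92 mm and grips with 3 to 60 N. Pads are 19 mm wide; open, the fingers measure 130 mm over their backs; the gripper's body (75 mm by 190 mm) begins 47 mm behind the grasp point.
Start: joints at [-1.381, 0.342, 1.524, -0, 1.275, -0.146], TCP at [0.173, -0.496, 0.227] pointing down, gripper open.
Joint ranges: [-2.53, 2.53], [-0.77, 2.02], [0.04, 2.7], [-1, 4.14], [0.28, 2.66], [-3.11, 3.11]. Speed limits (rad/s): [2.57, 2.57, 3.14, 3.14, 3.14, 3.14].

### API

Orientations are given as [roll, pitch, yaw] about the fixed x, y, z axes, in that order (R = Rz(yaw) Ry(pitch) Rx(roll)).
In Python, from cell import observe, read_camera, camera_params, hand_in gives the robot as it stands.
- The arm moves only by the tool apply_moves, never from a script. Its argument "increments" is a list of rows, each an object with "grip": the opening, from 0 (shut) to 1 (fully open); "linear": the shift along the world's x, y, z in mm, a list of three; "turn": the turn, a rotation vector about the world's x, y, z in units of 6 degrees (1.0 is 6 degrees), a list of three. A call has 1 to 10 rows; each row is the pose to reach, as a shift and turn from the pose commanded when the call began; what a row does not reach only later rows make up. A row lasts 1/10 s, in which the tool goes at most 50 mm and 8.59 degrees, less where a joint would pass 70% of its speed; a pose out of reach is approached as far as the arm can. A call with a gripper value outside its range is refused whole. The fingers move at their own pace and stop on an object; "grip_force" is the grip in N (left out, the last holds). Time passes only in rows, so rows that repeat a pose let the fingers close. It gives the time, the measured TCP pose, the force and the opening at its end, in the units of the state.
- observe(): the state, without advancing time (a new reading comes with each control period).
- read_camera(name): name is "scene" or "top"; returns the picture (400x640x3 uint8, red, green, blue); there is no depth.
- camera_params(name): a dict with "camera_matrix" (3x3 intrinsics, pixels), "k1" (the pictures are not rectified: a ray, as slopes to the right and down, at radius r is drawn at 1 + k1 r^2 times it, then the intrinsics apply), "world_to_cam" (4x4, takes a point from world to camera coordinates). Camera axes: x right, y up, looking along -z (the intrinsics and any distortion apply to the point x, -y, -z); pixel columns grow to the right and rows downward; lengths in m; the calibration is good to about 2 mm. A picture is of the moment at which its call begins. camera_params takes no time and is no camera call.
- hand_in(): hands the job in, once; it reports no verdict.
The state is a dict: "time": time; "qpos": joint angles; "qvel": joint speeds; "joint_efforts": joint torques, N m; "tool_pos": TCP position; "tool_rot": TCP orientation; "contact_force": force on the tool from outside, world axes, zero at the start; "torque": the same for the moment, N m; "opening": finger opening in m.
Only numpy, scipy, OpenCV 4.12 (cv2) and the standard library are available. Lean on these libraries where they do the work, as an engineer would, in place of code of your own. Each camera call takes 0.05 s, during which the arm holds its last target.

## Working session

There is one attempt and no reset: what is moved stays moved. The work goes in short steps, Python scripts to look and compute and a tool call to move; the robot and the scene stay as the last step left them, time stands still between calls to the robot, and variables do not carry over. Pictures are saved under pics/ and viewed, and the job is handed in when it is done.

Besides the shell and the picture viewer there is one more tool, called after "Emit:" by a JSON object that holds its "api" and its "payload". apply_moves: Moves the arm, as the interface text tells. Its arguments: {"type":"object","properties":{"increments":{"type":"array","items":{"type":"object","properties":{"grip":{"type":"number"},"linear":{"type":"array","items":{"type":"number"}},"turn":{"type":"array","items":{"type":"number"}}}}},"grip_force":{"type":"number"}},"required":["increments"]}

```bash
mkdir -p pics; ls; python3 - <<'E'
from cell import *
import cv2
print(observe())
for n in("scene","top"):
    cv2.imwrite(f"pics/{n}0.png",read_camera(n)[:,:,::-1]); print(n,camera_params(n))
E
```

```text
pics
{'time': 0.0, 'qpos': array([-1.38100526e+00,  3.42733447e-01,  1.52501929e+00, -2.82781586e-05,
        1.27540984e+00, -1.46013434e-01]), 'qvel': array([-0.00154467,  0.00080457,  0.00053457,  0.00106941, -0.00107711,
        0.00197973]), 'joint_efforts': array([ 5.36514763e-04, -4.31238770e+01, -2.44219941e+01,  7.17448234e-02,
        5.59790013e-02, -1.54530194e-04]), 'tool_pos': array([ 0.17292996, -0.49526393,  0.22603861]), 'tool_rot': array([-3.14139099e+00,  1.55715188e-03, -1.23498342e+00]), 'contact_force': array([ 0.09953821, -0.00780532, -0.26987706]), 'torque': array([-0.01927544,  0.00981065,  0.02979245]), 'opening': 0.09168027573795559}
scene {'camera_matrix': array([[432.97374827,   0.        , 315.47812622],
       [  0.        , 432.97374827, 205.25872517],
       [  0.        ,   0.        ,   1.        ]]), 'k1': -0.10159503907749215, 'world_to_cam': array([[-0.87369959,  0.48637858,  0.00921459,  0.47885051],
       [-0.31118358, -0.57334935,  0.7579151 ,  0.07006536],
       [ 0.37391685,  0.65932268,  0.65228812, -1.29524011],
       [ 0.        ,  0.        ,  0.        ,  1.        ]])}
top {'camera_matrix': array([[363.05910907,   0.        , 312.60883348],
       [  0.        , 363.05910907, 199.17511484],
       [  0.        ,   0.        ,   1.        ]]), 'k1': -0.013532811643456643, 'world_to_cam': array([[ 0.0045785 , -0.99997491, -0.00540583, -0.04894238],
       [ 0.99213473,  0.00386624,  0.12511487, -0.5201722 ],
       [-0.12509083, -0.00593615,  0.99212754, -0.9128638 ],
       [ 0.        ,  0.        ,  0.        ,  1.        ]])}
```

View pics/scene0.png

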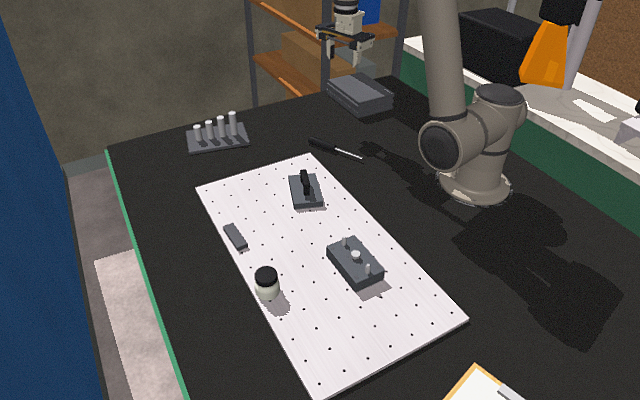

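View pics/top0.png

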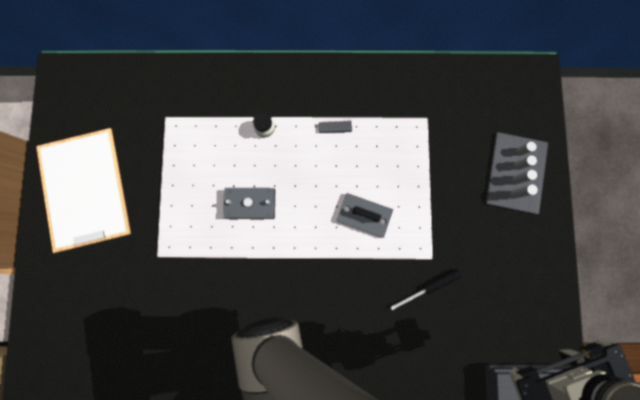

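The lower half shows at top-view pixel (248,202) and the upper at (364,215). I'll zoom in to measure both.

```bash
python3 - <<'E'
import cv2
t=cv2.imread("pics/top0.png");s=cv2.imread("pics/scene0.png")
def crop(im,x,y,w,h,k,n): cv2.imwrite(n,cv2.resize(im[y:y+h,x:x+w],None,fx=k,fy=k,interpolation=cv2.INTER_CUBIC))
crop(t,210,175,80,55,10,"pics/tl.png");crop(t,325,185,80,55,10,"pics/tu.png")
crop(s,315,225,80,60,10,"pics/sl.png");crop(s,280,160,60,55,10,"pics/su.png")
E
```

```text
(no output)
```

View pics/tl.png

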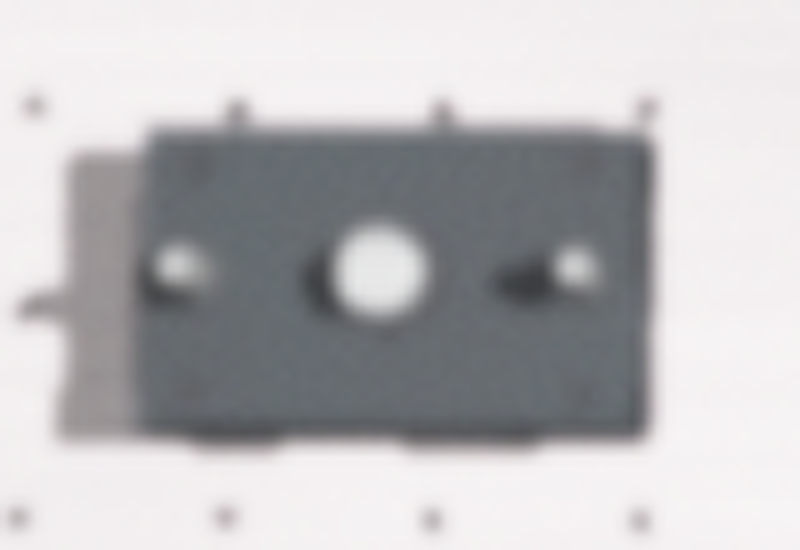

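View pics/tu.png

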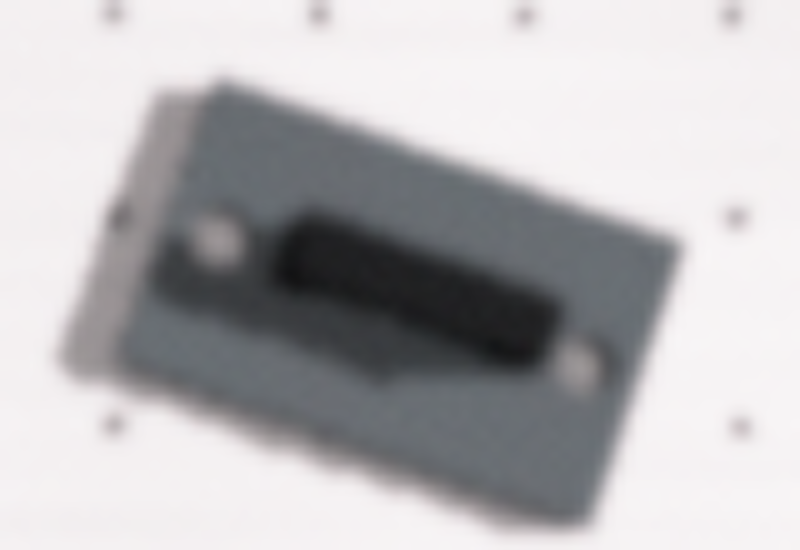

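View pics/sl.png

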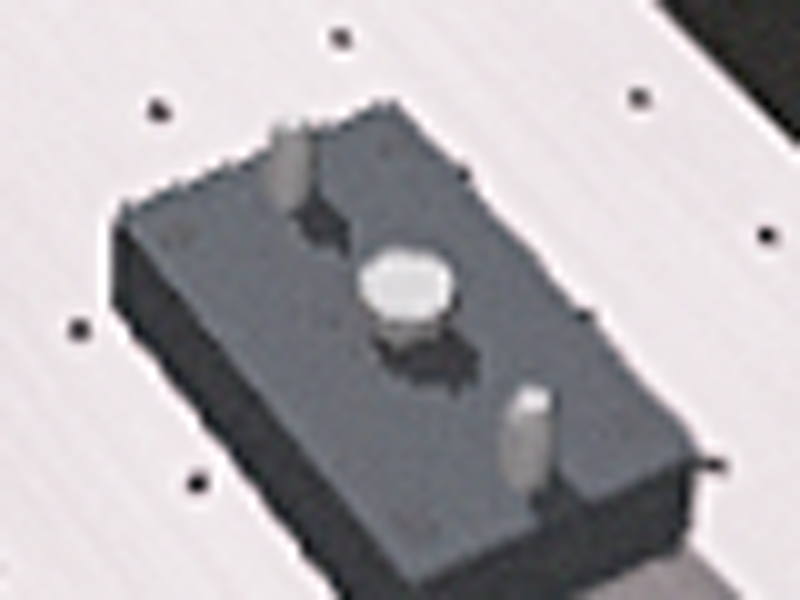

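View pics/su.png

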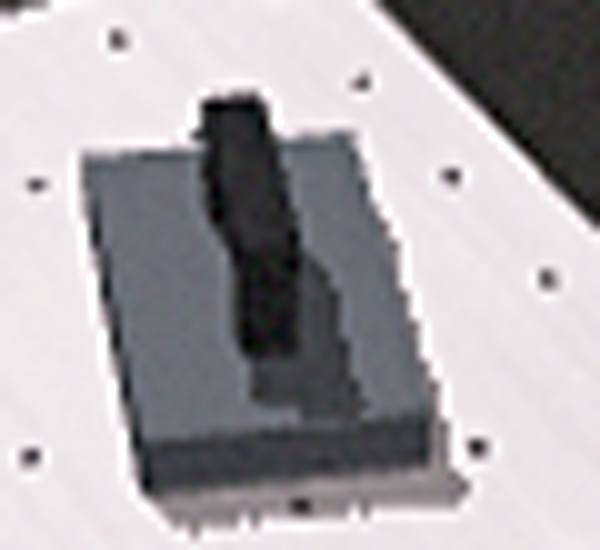

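```bash
cat > h.py <<'E'
import numpy as np, cv2
from scipy.optimize import least_squares
from cell import camera_params
P={n:camera_params(n) for n in("scene","top")}
def proj(n,X):
    p=P[n];T=p["world_to_cam"];c=np.atleast_2d(X)@T[:3,:3].T+T[:3,3]
    s=np.c_[c[:,0]/-c[:,2],-c[:,1]/-c[:,2]];r2=(s**2).sum(1,keepdims=True)
    s=s*(1+p["k1"]*r2);K=p["camera_matrix"]
    return s@K[:2,:2].T+K[:2,2]
def fit(obs,z0,x0,zfree=False):
    # obs: (cam, local xyz, px)
    def w(v):
        c,s=np.cos(v[2]),np.sin(v[2])
        return lambda l:np.array([v[0]+c*l[0]-s*l[1],v[1]+s*l[0]+c*l[1],z0+l[2]+(v[3] if zfree else 0)])
    def f(v): 
        g=w(v);return np.concatenate([proj(n,g(l))[0]-px for n,l,px in obs])
    r=least_squares(f,list(x0)+([0] if zfree else []),loss='soft_l1',x_scale=[.1,.1,.1]+([.1] if zfree else []))
    return r.x,f(r.x).reshape(-1,2)
E
cat > m.py <<'E'
from h import *
np.set_printoptions(precision=4,suppress=True)
def px(o,a): return (np.array(a)+.5)/10-.5+np.array(o)
L=[];U=[]
X,Y=.04,.065
# top view: image up=+x, left=+y
for l,a in [((X,Y,.035),(150,130)),((X,-Y,.035),(653,137)),((-X,-Y,.035),(645,437)),((-X,Y,.035),(138,435)),((0,0,.049),(380,272)),((0,.05,.059),(180,262)),((0,-.05,.059),(577,266))]: L.append(("top",np.array(l),px((210,175),a)))
for l,a in [((-X,-Y,.035),(390,100)),((-X,Y,.035),(692,450)),((X,Y,.035),(415,583)),((X,-Y,.035),(120,212)),((0,0,.049),(407,285)),((0,-.05,.059),(293,126)),((0,.05,.059),(533,392))]: L.append(("scene",np.array(l),px((315,225),a)))
for l,a in [((X,Y,.02),(222,82)),((X,-Y,.02),(682,243)),((-X,-Y,.02),(588,524)),((-X,Y,.02),(125,362)),((0,.05,.02),(218,240)),((0,-.05,.02),(578,367)),((0,0,.06),(418,288))]: U.append(("top",np.array(l),px((325,185),a)))
for l,a in [((X,-Y,.02),(83,155)),((-X,-Y,.02),(352,133)),((-X,Y,.02),(436,412)),((X,Y,.02),(148,442))]: U.append(("scene",np.array(l),px((280,160),a)))
for n,O,x0 in(("low",L,(.5,.1,0)),("up",U,(.5,-.2,-.3))):
    for cams in (("top","scene"),("top",),("scene",)):
        o=[q for q in O if q[0] in cams]
        v,r=fit(o,.012,x0); print(n,cams,v,np.abs(r).max(),(r**2).mean()**.5)
    v,r=fit(O,.012,x0); print(r.T)
E
python3 m.py
```

```text
low ('top', 'scene') [0.5095 0.1163 0.0011] 1.6513920285725021 0.5466696582477905
low ('top',) [ 0.5091  0.1161 -0.0045] 0.8778947081296735 0.3859047517199571
low ('scene',) [0.5099 0.1168 0.0068] 1.6830278357903694 0.6305308159029489
[[-0.3203 -0.2951 -0.0164 -0.1823  0.4309 -0.252  -0.0134  0.4516  1.6514
  -0.4199 -0.8829 -0.0393  0.0226  0.0818]
 [-0.5734 -1.1488 -0.1413 -0.1131  0.0542  0.5245  0.2399 -0.6767 -0.1606
   0.0809 -0.5066 -0.1664 -0.8988  0.6326]]
up ('top', 'scene') [ 0.4804 -0.1819 -0.3344] 1.0849986595016503 0.4926696416615839
up ('top',) [ 0.4802 -0.1815 -0.3374] 1.268917243807664 0.5730449847919465
up ('scene',) [ 0.4803 -0.1831 -0.3297] 0.31613906789471 0.19086188006088065
[[-0.8256  0.6027  0.4573 -1.085   0.0887  0.7323  0.5795  0.2281  0.4329
   0.3032 -0.2075]
 [-0.688  -0.3383  0.7877  0.2025 -0.2063 -0.124   0.0386  0.3744 -0.0638
   0.2539  0.37  ]]
```

Both cameras agree: the lower half is at about (0.5095, 0.1163) with yaw about 0, and the upper at about (0.4804, -0.182) with yaw -0.335. Next I close the fingers and move above the lifter with the jaws along world x.

Emit:
{"api": "apply_moves", "payload": {"increments": [{"grip":0,"linear":[17,31,-2],"turn":[0,0,0.6]},{"grip":0,"linear":[50,92,-4],"turn":[0,0,1.8]},{"grip":0,"linear":[84,153,-6],"turn":[0,0,3.0]},{"grip":0,"linear":[118,214,-10],"turn":[0,0,4.1]},{"grip":0,"linear":[152,276,-15],"turn":[0,0,5.3]},{"grip":0,"linear":[185,337,-20],"turn":[0,0,6.5]},{"grip":0,"linear":[219,398,-25],"turn":[0,0,7.7]},{"grip":0,"linear":[253,460,-30],"turn":[0,0,8.9]},{"grip":0,"linear":[286,521,-35],"turn":[0,0,10.0]},{"grip":0,"linear":[310,565,-40],"turn":[0,0,10.9]}]}}

```text
time: 1.1
tool_pos: [0.4068, -0.069, 0.199]
tool_rot: [3.141, -0.0, -0.089]
contact_force: [0.8, -0.7, 1.0]
opening: 0.0166
```

```bash
python3 -c "
from cell import *
o=observe()
print({k:o[k] for k in('time','tool_pos','tool_rot','contact_force','opening','qpos')})"
```

```text
{'time': 1.1, 'tool_pos': array([ 0.40680666, -0.06899831,  0.19897545]), 'tool_rot': array([ 3.14140301e+00, -3.24675895e-04, -8.91318729e-02]), 'contact_force': array([ 0.78767447, -0.65131707,  0.95418856]), 'opening': 0.016597121472021224, 'qpos': array([-3.54168305e-01,  1.64063070e-01,  1.85133971e+00, -1.08543751e-04,
        1.12582686e+00, -2.64989699e-01])}
```

Emit:
{"api": "apply_moves", "payload": {"increments": [{"grip":0,"linear":[25,40,-5],"turn":[0,0,0.3]},{"grip":0,"linear":[45,80,-15],"turn":[0,0,0.7]},{"grip":0,"linear":[70,120,-30],"turn":[0,0,0.8]},{"grip":0,"linear":[90,160,-45],"turn":[0,0,0.8]},{"grip":0,"linear":[90,160,-45],"turn":[0,0,0.8]},{"grip":0,"linear":[90,160,-45],"turn":[0,0,0.8]},{"grip":0,"linear":[90,160,-45],"turn":[0,0,0.8]}]}}

```text
time: 1.8
tool_pos: [0.496, 0.0884, 0.1542]
tool_rot: [3.141, 0.0, -0.01]
contact_force: [-0.3, 1.3, -0.1]
opening: 0.0005
```

```bash
cat > o.py <<'E'
from cell import *
o=observe()
for k in('time','tool_pos','tool_rot','contact_force','torque','opening'): print(k,o[k])
E
python3 o.py
```

```text
time 1.8
tool_pos [0.49597392 0.08837339 0.15415067]
tool_rot [ 3.14124476e+00  2.92220123e-04 -1.01361678e-02]
contact_force [-0.25313358  1.26701648 -0.1390236 ]
torque [-0.04736667 -0.08976826  0.01259985]
opening 0.0005423101792096727
```

Emit:
{"api": "apply_moves", "payload": {"increments": [{"grip":0,"linear":[7,15,0],"turn":[0,0,0.1]},{"grip":0,"linear":[13.5,28,-15],"turn":[0,0,0.1]},{"grip":0,"linear":[13.5,28,-45],"turn":[0,0,0.1]},{"grip":0,"linear":[13.5,28,-69],"turn":[0,0,0.1]},{"grip":0,"linear":[13.5,28,-69],"turn":[0,0,0.1]},{"grip":0,"linear":[13.5,28,-69],"turn":[0,0,0.1]}]}}

```text
time: 2.4
tool_pos: [0.5103, 0.1168, 0.0858]
tool_rot: [-3.141, -0.001, -0.0]
contact_force: [-0.3, 0.5, 0.0]
opening: 0.0003
```

```bash
python3 o.py; python3 - <<'E'
from cell import *
import cv2
s=read_camera("scene")[:,:,::-1];t=read_camera("top")[:,:,::-1]
a=cv2.resize(s[200:290,300:400],None,fx=5,fy=5,interpolation=2);b=cv2.resize(t[160:235,205:295],None,fx=3,fy=3)
cv2.imwrite("pics/a1.png",a);cv2.imwrite("pics/b1.png",b)
E
```

```text
time 2.4
tool_pos [0.51030273 0.11681006 0.08578209]
tool_rot [-3.14149705e+00 -5.41179604e-04 -8.48913839e-05]
contact_force [-0.29111749  0.54638656  0.02700871]
torque [-0.0517443  -0.18388504  0.04585566]
opening 0.0003078583647663703
```

View pics/a1.png

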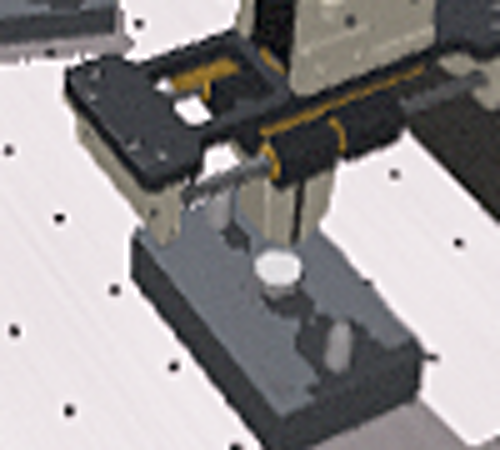

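The fingers are centred over the lifter head, at about (278,268) in this crop. I press down gently.

Emit:
{"api": "apply_moves", "payload": {"increments": [{"grip":0,"linear":[0,0,-10]},{"grip":0,"linear":[0,0,-20]},{"grip":0,"linear":[0,0,-25]},{"grip":0,"linear":[0,0,-28]},{"grip":0,"linear":[0,0,-31]},{"grip":0,"linear":[0,0,-32]},{"grip":0,"linear":[0,0,-32]}]}}

```text
schema error: expected keys grip, linear, turn
```

```bash
python3 o.py
```

```text
time 2.5
tool_pos [0.51098467 0.11690024 0.08669267]
tool_rot [-3.14134348e+00 -2.96305710e-03  1.06845713e-04]
contact_force [-0.09555392 -0.9965255   0.30058711]
torque [ 0.00530458 -0.04687891  0.07074935]
opening 0.0006840937897552195
```

Emit:
{"api": "apply_moves", "payload": {"increments": [{"grip":0,"linear":[-0.5,0,-10],"turn":[0,0,0]},{"grip":0,"linear":[-0.5,0,-20],"turn":[0,0,0]},{"grip":0,"linear":[-0.5,0,-25],"turn":[0,0,0]},{"grip":0,"linear":[-0.5,0,-28],"turn":[0,0,0]},{"grip":0,"linear":[-0.5,0,-31],"turn":[0,0,0]},{"grip":0,"linear":[-0.5,0,-32],"turn":[0,0,0]},{"grip":0,"linear":[-0.5,0,-32],"turn":[0,0,0]}]}}

```text
time: 3.2
tool_pos: [0.509, 0.1169, 0.0534]
tool_rot: [3.141, 0.001, 0.001]
contact_force: [-3.9, -0.6, 10.2]
opening: 0.0003
```

```bash
python3 o.py
```

```text
time 3.2
tool_pos [0.50899012 0.11693743 0.05340641]
tool_rot [3.14140222e+00 5.56361129e-04 7.58616091e-04]
contact_force [-3.87372984 -0.57956121 10.16138172]
torque [-0.14844692  0.51631101 -0.00579181]
opening 0.00031898785818764016
```

Emit:
{"api": "apply_moves", "payload": {"increments": [{"grip":0,"linear":[0,0,-1],"turn":[0,0,0]},{"grip":0,"linear":[0,0,-2],"turn":[0,0,0]},{"grip":0,"linear":[0,0,-3],"turn":[0,0,0]},{"grip":0,"linear":[0,0,-3.5],"turn":[0,0,0]},{"grip":0,"linear":[0,0,-3.5],"turn":[0,0,0]}]}}

```text
time: 3.7
tool_pos: [0.5091, 0.117, 0.0511]
tool_rot: [3.141, -0.0, 0.001]
contact_force: [-6.0, -1.8, 19.1]
opening: 0.0005
```

```bash
python3 o.py
```

```text
time 3.7
tool_pos [0.50906061 0.11698259 0.05113598]
tool_rot [ 3.14139651e+00 -2.00073804e-04  9.42595997e-04]
contact_force [-5.9682356  -1.82980214 19.11233585]
torque [-0.2544977   1.08286467  0.02508859]
opening 0.0004853119401422628
```

Emit:
{"api": "apply_moves", "payload": {"increments": [{"grip":0,"linear":[0,0,-0.8],"turn":[0,0,0]},{"grip":0,"linear":[0,0,-0.8],"turn":[0,0,0]},{"grip":0,"linear":[0,0,-0.8],"turn":[0,0,0]}]}}

```text
time: 4.0
tool_pos: [0.5091, 0.1169, 0.0511]
tool_rot: [3.141, -0.001, 0.001]
contact_force: [-8.8, -1.0, 25.9]
opening: 0.0007
```

```bash
python3 o.py
```

```text
time 4.0
tool_pos [0.50908761 0.11694857 0.05105872]
tool_rot [ 3.14134905e+00 -6.37089205e-04  1.00262958e-03]
contact_force [-8.7741009  -1.02396746 25.93554124]
torque [-0.20947854  1.48183387 -0.00291964]
opening 0.0006799173702514744
```

It's at the stop: the force rose to 26 N while z held at 51.1 mm. I lift clear and let it spring back.

Emit:
{"api": "apply_moves", "payload": {"increments": [{"grip":0,"linear":[0,0,4],"turn":[0,0,0]},{"grip":0,"linear":[0,0,10],"turn":[0,0,0]},{"grip":0,"linear":[0,0,20],"turn":[0,0,0]},{"grip":0,"linear":[0,0,50],"turn":[0,0,0]},{"grip":0,"linear":[0,0,90],"turn":[0,0,0]},{"grip":0.5,"linear":[-10,-40,115],"turn":[0,0,-0.8]},{"grip":1,"linear":[-15,-80,115],"turn":[0,0,-1.6]},{"grip":1,"linear":[-20,-130,115],"turn":[0,0,-2.4]},{"grip":1,"linear":[-25,-180,115],"turn":[0,0,-3.0]},{"grip":1,"linear":[-25,-200,115],"turn":[0,0,-3.2]}]}}

```text
time: 5.0
tool_pos: [0.4837, -0.0865, 0.1638]
tool_rot: [3.141, -0.0, -0.339]
contact_force: [0.3, 0.0, -0.1]
opening: 0.0358
```

```bash
python3 o.py; python3 - <<'E'
from cell import *
import cv2
s=read_camera("scene")[:,:,::-1]
cv2.imwrite("pics/a2.png",cv2.resize(s[225:285,315:395],None,fx=10,fy=10,interpolation=2))
E
```

```text
time 5.0
tool_pos [ 0.48365422 -0.08645979  0.16381275]
tool_rot [ 3.14069106e+00 -3.40252236e-04 -3.39217866e-01]
contact_force [ 0.30370605  0.03326041 -0.13564304]
torque [-0.02941176 -0.14365388 -0.00103112]
opening 0.03579428834563229
```

View pics/a2.png

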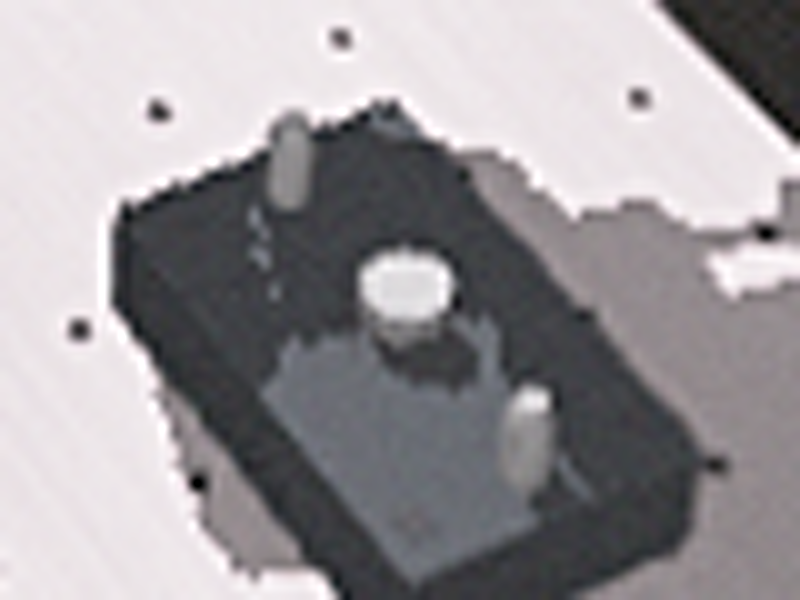

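The lifter head is back at crop pixel (407,285), the same as at the start, so it sprang fully up. Now to the handle.

Emit:
{"api": "apply_moves", "payload": {"increments": [{"grip":1,"linear":[-1,-30,0],"turn":[0,0,0]},{"grip":1,"linear":[-2,-70,0],"turn":[0,0,0]},{"grip":1,"linear":[-3.3,-95.5,-20],"turn":[0,0,0]},{"grip":1,"linear":[-3.3,-95.5,-40],"turn":[0,0,0]},{"grip":1,"linear":[-3.3,-95.5,-60],"turn":[0,0,0]},{"grip":1,"linear":[-3.3,-95.5,-60],"turn":[0,0,0]}]}}

```text
time: 5.65
tool_pos: [0.4794, -0.1775, 0.1013]
tool_rot: [-3.141, 0.006, -0.335]
contact_force: [0.5, 0.2, 0.8]
opening: 0.088
```

```bash
python3 o.py; python3 - <<'E'
from cell import *
import cv2
s=read_camera("scene")[:,:,::-1]
cv2.imwrite("pics/a3.png",cv2.resize(s[110:225,260:380],None,fx=5,fy=5,interpolation=2))
E
```

```text
time 5.65
tool_pos [ 0.47937918 -0.17751444  0.10129369]
tool_rot [-3.14051532  0.0056234  -0.33460641]
contact_force [0.4786876  0.16012691 0.77060155]
torque [-0.03621255 -0.10262777  0.06576279]
opening 0.08795387030709126
```

View pics/a3.png

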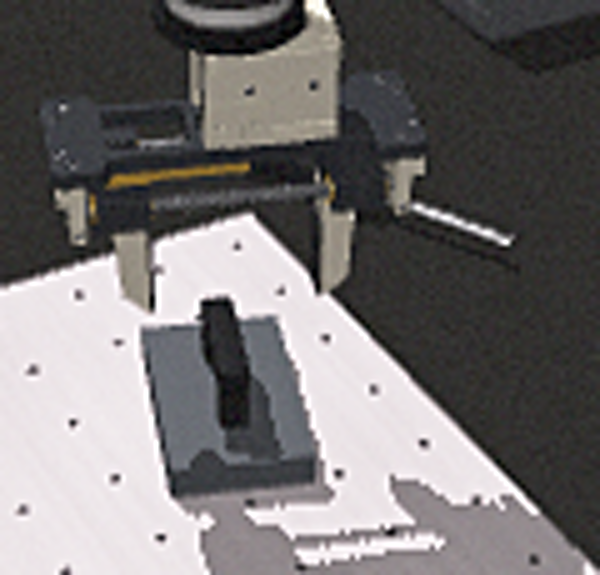

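The fingers straddle the handle, which sits at about (222,360) in the crop. I descend.

Emit:
{"api": "apply_moves", "payload": {"increments": [{"grip":1,"linear":[0.5,-3,-20],"turn":[0,0,0]},{"grip":1,"linear":[0.5,-3,-40],"turn":[0,0,0]},{"grip":1,"linear":[0.5,-3,-52],"turn":[0,0,0]},{"grip":1,"linear":[0.5,-3,-55],"turn":[0,0,0]},{"grip":1,"linear":[0.5,-3,-55],"turn":[0,0,0]}]}}

```text
time: 6.2
tool_pos: [0.4819, -0.1814, 0.0492]
tool_rot: [3.142, -0.0, -0.334]
contact_force: [-0.7, -1.2, 0.4]
opening: 0.0918
```

```bash
python3 o.py
```

```text
time 6.2
tool_pos [ 0.48185178 -0.18143192  0.04919474]
tool_rot [ 3.14152886e+00 -4.23393621e-04 -3.34036510e-01]
contact_force [-0.72658651 -1.21636327  0.44724152]
torque [-0.03341738 -0.07495645 -0.00653858]
opening 0.0917862487748662
```

Emit:
{"api": "apply_moves", "payload": {"increments": [{"grip":1,"linear":[-1.3,-0.5,-3],"turn":[0,0,0]},{"grip":0.5,"linear":[-1.3,-0.5,-4],"turn":[0,0,0]},{"grip":0,"linear":[-1.3,-0.5,-4],"turn":[0,0,0]},{"grip":0,"linear":[-1.3,-0.5,-4],"turn":[0,0,0]},{"grip":0,"linear":[-1.3,-0.5,-4],"turn":[0,0,0]},{"grip":0,"linear":[-1.3,-0.5,-4],"turn":[0,0,0]},{"grip":0,"linear":[-1.3,-0.5,-4],"turn":[0,0,0]},{"grip":0,"linear":[-1.3,-0.5,-4],"turn":[0,0,0]},{"grip":0,"linear":[-1.3,-0.5,-4],"turn":[0,0,0]},{"grip":0,"linear":[-1.3,-0.5,-4],"turn":[0,0,0]}], "grip_force": 55}}

```text
time: 7.2
tool_pos: [0.4802, -0.182, 0.0448]
tool_rot: [3.142, -0.0, -0.334]
contact_force: [0.3, 0.9, -0.3]
opening: 0.0245
```

```bash
python3 o.py
```

```text
time 7.2
tool_pos [ 0.48020097 -0.18197919  0.0447552 ]
tool_rot [ 3.14157465e+00 -9.86455152e-06 -3.34354670e-01]
contact_force [ 0.33953069  0.85731959 -0.28449388]
torque [-0.04633783 -0.05583096  0.01542884]
opening 0.02449374726522282
```

Emit:
{"api": "apply_moves", "payload": {"increments": [{"grip":0,"linear":[0,0,0],"turn":[0,0,0]},{"grip":0,"linear":[0,0,0],"turn":[0,0,0]},{"grip":0,"linear":[0,0,0],"turn":[0,0,0]},{"grip":0,"linear":[0,0,0],"turn":[0,0,0]}]}}

```text
time: 7.6
tool_pos: [0.4805, -0.1821, 0.0448]
tool_rot: [3.141, -0.001, -0.334]
contact_force: [2.2, -0.3, -1.1]
opening: 0.0176
```

```bash
python3 o.py
```

```text
time 7.6
tool_pos [ 0.48051477 -0.18213586  0.04484989]
tool_rot [ 3.14149619e+00 -7.77131965e-04 -3.34412138e-01]
contact_force [ 2.17383216 -0.33537733 -1.10896097]
torque [-0.13804107 -0.36678214  0.00426659]
opening 0.017574142560224992
```

Emit:
{"api": "apply_moves", "payload": {"increments": [{"grip":0,"linear":[0,0,5],"turn":[0,0,0]},{"grip":0,"linear":[0,0,15],"turn":[0,0,0]},{"grip":0,"linear":[0,0,35],"turn":[0,0,0]},{"grip":0,"linear":[0,0,60],"turn":[0,0,0]},{"grip":0,"linear":[0,0,85],"turn":[0,0,0]},{"grip":0,"linear":[0,0,105],"turn":[0,0,0]},{"grip":0,"linear":[0,0,110],"turn":[0,0,0]},{"grip":0,"linear":[0,0,110],"turn":[0,0,0]}]}}

```text
time: 8.4
tool_pos: [0.4802, -0.182, 0.1554]
tool_rot: [3.141, -0.001, -0.334]
contact_force: [1.1, -0.1, -4.1]
opening: 0.0176
```

```bash
python3 o.py
```

```text
time 8.4
tool_pos [ 0.48019393 -0.18199908  0.15536595]
tool_rot [ 3.14138416e+00 -1.12510032e-03 -3.34421320e-01]
contact_force [ 1.09207372 -0.05106253 -4.10186141]
torque [-0.05196939 -0.08082668 -0.03140424]
opening 0.017628640417146242
```

The load reads 4.1 N, about 0.42 kg, so the half is held. I carry it over.

Emit:
{"api": "apply_moves", "payload": {"increments": [{"grip":0,"linear":[1,8,0],"turn":[0,0,0.1]},{"grip":0,"linear":[3,28,0],"turn":[0,0,0.3]},{"grip":0,"linear":[6,60,0],"turn":[0,0,0.6]},{"grip":0,"linear":[10,98,0],"turn":[0,0,1.0]},{"grip":0,"linear":[14,140,0],"turn":[0,0,1.5]},{"grip":0,"linear":[18,182,0],"turn":[0,0,2.0]},{"grip":0,"linear":[22,222,0],"turn":[0,0,2.4]},{"grip":0,"linear":[26,258,0],"turn":[0,0,2.8]},{"grip":0,"linear":[28,284,0],"turn":[0,0,3.1]},{"grip":0,"linear":[29,298,0],"turn":[0,0,3.2]}]}}

```text
time: 9.4
tool_pos: [0.5081, 0.1185, 0.1534]
tool_rot: [-3.141, 0.003, 0.004]
contact_force: [0.0, -0.4, -4.1]
opening: 0.0177
```

Emit:
{"api": "apply_moves", "payload": {"increments": [{"grip":0,"linear":[0,0,-5],"turn":[0,0,0]},{"grip":0,"linear":[0,0,-10],"turn":[0,0,0]},{"grip":0,"linear":[0,0,-15],"turn":[0,0,0]},{"grip":0,"linear":[0,0,-18],"turn":[0,0,0]},{"grip":0,"linear":[0,0,-18],"turn":[0,0,0]},{"grip":0,"linear":[0,0,-18],"turn":[0,0,0]}]}}

```text
time: 10.0
tool_pos: [0.5093, 0.1155, 0.1368]
tool_rot: [3.142, -0.0, -0.0]
contact_force: [-0.1, -0.3, -4.2]
opening: 0.0177
```

```bash
python3 o.py; python3 - <<'E'
from cell import *
import cv2
s=read_camera("scene")[:,:,::-1];t=read_camera("top")[:,:,::-1]
cv2.imwrite("pics/a4.png",cv2.resize(s[210:290,310:410],None,fx=8,fy=7,interpolation=2)[:600])
cv2.imwrite("pics/b4.png",cv2.resize(t[160:240,200:300],None,fx=7,fy=7,interpolation=2))
E
```

```text
time 10.0
tool_pos [0.50931571 0.1154583  0.13677619]
tool_rot [ 3.14155440e+00 -3.47756088e-05 -3.13416943e-04]
contact_force [-0.09915407 -0.28290765 -4.15374658]
torque [-0.05304168 -0.09501798 -0.01165178]
opening 0.01768826611286335
```

View pics/a4.png

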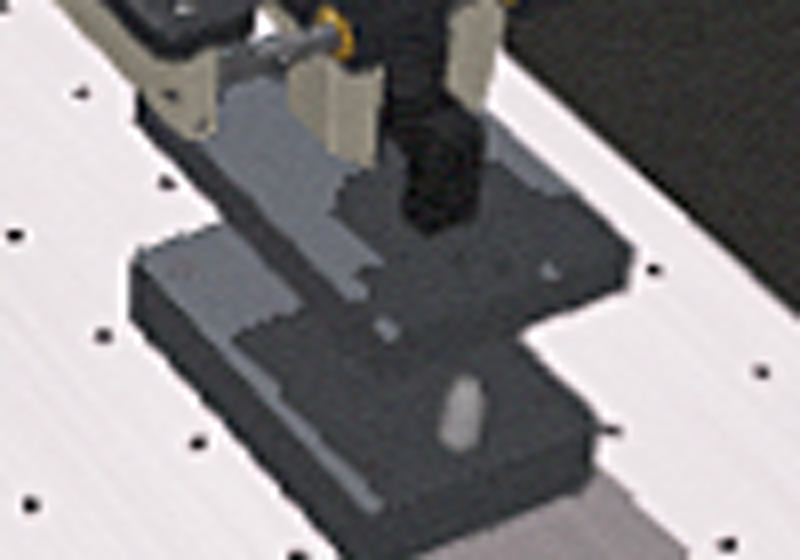

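View pics/b4.png

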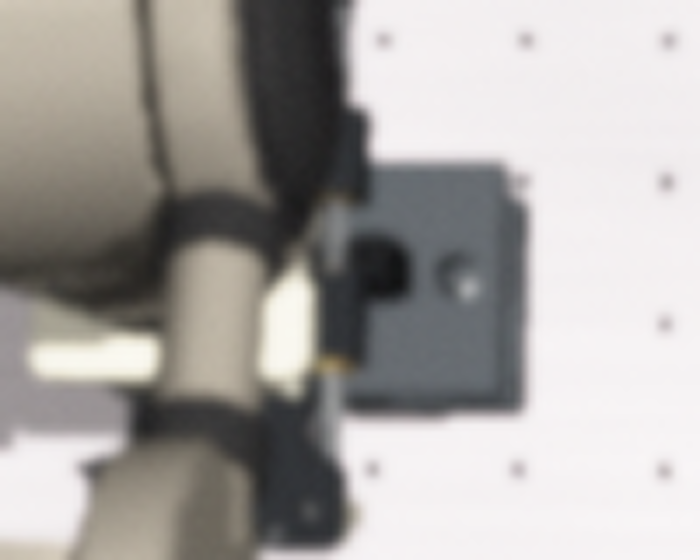

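The dowel tip is visible through the right-hand hole at about (467,288) in the top crop. I stretch the contrast to measure it.

```bash
python3 - <<'E'
from h import *
from cell import read_camera
s=read_camera("scene")[:,:,::-1];t=read_camera("top")[:,:,::-1]
cv2.imwrite("pics/s5raw.png",s);cv2.imwrite("pics/t5raw.png",t)
def g(im): return (255*(im/255.)**.45).astype(np.uint8)
cv2.imwrite("pics/a5.png",cv2.resize(g(s)[215:275,320:400],None,fx=10,fy=10,interpolation=2))
cv2.imwrite("pics/b5.png",cv2.resize(g(t)[178:223,240:280],None,fx=13,fy=13,interpolation=2))
for l in [(.5093,.1155)]:
  for X in [(.04,-.065),(-.04,-.065),(0,-.05),(.04,.065),(-.04,.065),(0,.05)]:
    Q=np.array([l[0]+X[0],l[1]+X[1],.124])
    pt=proj("top",Q)[0];ps=proj("scene",Q)[0]
    print(X,"top crop",(pt+.5-[240,178])*13,"scene crop",(ps+.5-[320,215])*10)
for y in(-.05,.05):
  Q=[.5095,.1165+y,.071];print("dowel",(proj("top",Q)[0]+.5-[240,178])*13,(proj("scene",Q)[0]+.5-[320,215])*10)
E
```

```text
(0.04, -0.065) top crop [414.1894367   59.16405932] scene crop [69.06926544 66.60489318]
(-0.04, -0.065) top crop [405.83357297 497.76777456] scene crop [366.42080714 -45.32637397]
(0, -0.05) top crop [327.22385817 276.86135102] scene crop [254.85205106  48.74914701]
(0.04, 0.065) top crop [-297.96270993   56.77932271] scene crop [386.14505544 443.20747155]
(-0.04, 0.065) top crop [-314.67124387  494.61109054] scene crop [699.4592018  308.38372387]
(0, 0.05) top crop [-223.81288546  274.7341076 ] scene crop [505.08883054 329.28131846]
dowel [359.66939945 310.6095553 ] [244.1486818  217.95934974]
dowel [-159.51174865  308.56514947] [484.39933003 499.50841623]
```

View pics/a5.png

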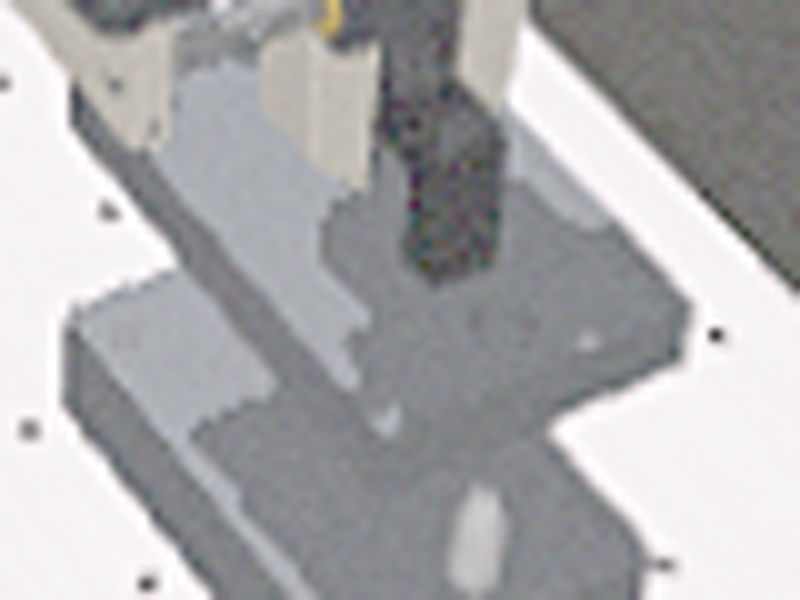

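View pics/b5.png

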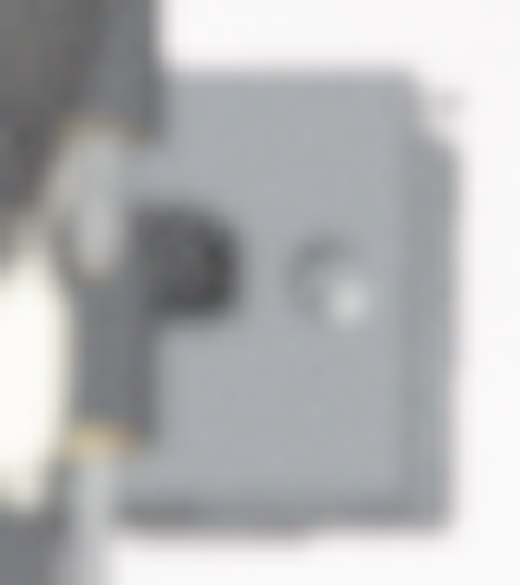

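The predicted and seen positions agree to within about 1 px. I shift y by +1 mm and descend to just above the dowel tips.

Emit:
{"api": "apply_moves", "payload": {"increments": [{"grip":0,"linear":[0.2,1,-8],"turn":[0,0,0]},{"grip":0,"linear":[0.2,1,-16],"turn":[0,0,0]},{"grip":0,"linear":[0.2,1,-24],"turn":[0,0,0]},{"grip":0,"linear":[0.2,1,-28],"turn":[0,0,0]},{"grip":0,"linear":[0.2,1,-28],"turn":[0,0,0]},{"grip":0,"linear":[0.2,1,-28],"turn":[0,0,0]}]}}

```text
time: 10.8
tool_pos: [0.5095, 0.117, 0.1087]
tool_rot: [3.142, 0.0, 0.001]
contact_force: [-0.3, 0.3, -4.3]
opening: 0.0178
```

```bash
python3 o.py; python3 - <<'E'
from h import *
from cell import read_camera
s=read_camera("scene")[:,:,::-1];t=read_camera("top")[:,:,::-1]
def g(im): return (255*(im/255.)**.45).astype(np.uint8)
cv2.imwrite("pics/a6.png",cv2.resize(g(s)[215:275,320:400],None,fx=10,fy=10,interpolation=2))
cv2.imwrite("pics/b6.png",cv2.resize(g(t)[178:223,240:280],None,fx=13,fy=13,interpolation=2))
E
```

```text
time 10.8
tool_pos [0.50948245 0.11702512 0.10869414]
tool_rot [3.14158949e+00 4.50440218e-05 6.60562781e-04]
contact_force [-0.27563631  0.27126362 -4.29113078]
torque [-0.03380882 -0.11651604  0.02253604]
opening 0.01781360404693692
```

View pics/a6.png

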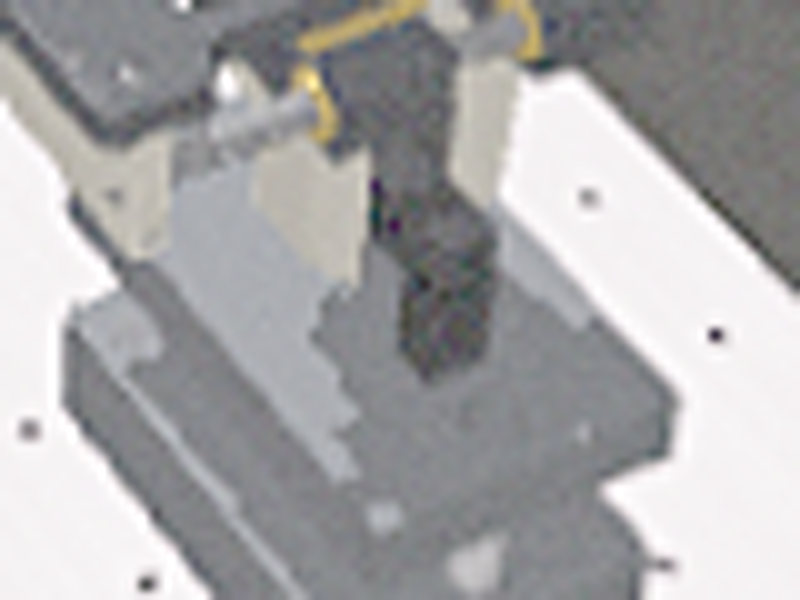

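View pics/b6.png

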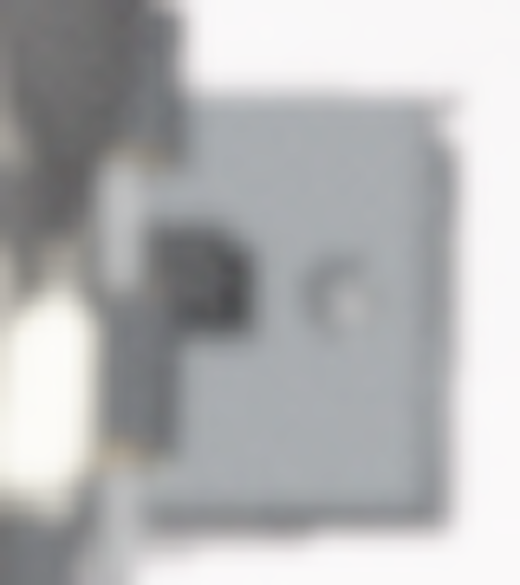

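Emit:
{"api": "apply_moves", "payload": {"increments": [{"grip":0,"linear":[0,-0.4,-2],"turn":[0,0,0]},{"grip":0,"linear":[0,-0.4,-4],"turn":[0,0,0]},{"grip":0,"linear":[0,-0.4,-6],"turn":[0,0,0]},{"grip":0,"linear":[0,-0.4,-7],"turn":[0,0,0]},{"grip":0,"linear":[0,-0.4,-7],"turn":[0,0,0]}]}}

```text
time: 11.4
tool_pos: [0.5093, 0.1166, 0.1016]
tool_rot: [3.142, 0.0, 0.001]
contact_force: [-0.1, -0.9, -3.9]
opening: 0.0178
```

```bash
python3 o.py
```

```text
time 11.4
tool_pos [0.50930672 0.11658822 0.10156492]
tool_rot [3.14155337e+00 3.05326849e-04 6.84509113e-04]
contact_force [-0.0665708  -0.94116064 -3.85301709]
torque [ 0.01582471 -0.11651134  0.00607627]
opening 0.017795208171941503
```

No contact, so the dowel tips have entered the holes. I continue down.

Emit:
{"api": "apply_moves", "payload": {"increments": [{"grip":0,"linear":[0,0,-2],"turn":[0,0,0]},{"grip":0,"linear":[0,0,-4],"turn":[0,0,0]},{"grip":0,"linear":[0,0,-6],"turn":[0,0,0]},{"grip":0,"linear":[0,0,-8],"turn":[0,0,0]},{"grip":0,"linear":[0,0,-10],"turn":[0,0,0]},{"grip":0,"linear":[0,0,-10],"turn":[0,0,0]}]}}

```text
time: 12.0
tool_pos: [0.5095, 0.1167, 0.0915]
tool_rot: [-3.141, -0.0, 0.001]
contact_force: [0.8, 1.3, -4.7]
opening: 0.0179
```

```bash
python3 o.py
```

```text
time 12.0
tool_pos [0.50947492 0.11671176 0.09149123]
tool_rot [-3.14142431e+00 -6.88491622e-05  6.54305567e-04]
contact_force [ 0.83905251  1.27074439 -4.67361981]
torque [ 0.21088652 -0.25222806  0.0053576 ]
opening 0.017867976395058424
```

Emit:
{"api": "apply_moves", "payload": {"increments": [{"grip":0,"linear":[0,0,-2],"turn":[0,0,0]},{"grip":0,"linear":[0,0,-4],"turn":[0,0,0]},{"grip":0,"linear":[0,0,-6],"turn":[0,0,0]},{"grip":0,"linear":[0,0,-8],"turn":[0,0,0]},{"grip":0,"linear":[0,0,-9],"turn":[0,0,0]},{"grip":0,"linear":[0,0,-9],"turn":[0,0,0]}], "grip_force": 60}}

```text
time: 12.6
tool_pos: [0.5097, 0.1167, 0.0832]
tool_rot: [-3.141, -0.001, 0.001]
contact_force: [-0.7, 1.6, 4.6]
opening: 0.0174
```

```bash
python3 o.py
```

```text
time 12.6
tool_pos [0.50970685 0.11669181 0.08321175]
tool_rot [-3.14145763e+00 -1.06554188e-03  7.20417002e-04]
contact_force [-0.69040085  1.58599465  4.61722665]
torque [ 0.17887001  0.07034772 -0.00431774]
opening 0.017382285327889362
```

Emit:
{"api": "apply_moves", "payload": {"increments": [{"grip":0,"linear":[0,0,-1.5],"turn":[0,0,0]},{"grip":0,"linear":[0,0,-3],"turn":[0,0,0]},{"grip":0,"linear":[0,0,-4],"turn":[0,0,0]},{"grip":0,"linear":[0,0,-5],"turn":[0,0,0]},{"grip":0,"linear":[0,0,-5],"turn":[0,0,0]},{"grip":0,"linear":[0,0,-5],"turn":[0,0,0]}]}}

```text
time: 13.2
tool_pos: [0.5097, 0.1168, 0.0798]
tool_rot: [-3.141, -0.002, 0.001]
contact_force: [-5.4, 1.5, 18.8]
opening: 0.0175
```

```bash
python3 o.py
```

```text
time 13.2
tool_pos [0.50973228 0.11676132 0.07980367]
tool_rot [-3.14140215e+00 -1.95266911e-03  8.32201239e-04]
contact_force [-5.43693295  1.45468725 18.78338267]
torque [ 0.17416982  0.95739634 -0.0464811 ]
opening 0.01748508197944727
```

Emit:
{"api": "apply_moves", "payload": {"increments": [{"grip":0,"linear":[0.3,0,-0.7],"turn":[0,0,0]},{"grip":0,"linear":[0.3,0,-0.7],"turn":[0,0,0]},{"grip":0,"linear":[0.3,0,-0.7],"turn":[0,0,0]},{"grip":0,"linear":[0.3,0,-0.7],"turn":[0,0,0]},{"grip":0,"linear":[0.3,0,-0.7],"turn":[0,0,0]},{"grip":0,"linear":[0.3,0,-0.7],"turn":[0,0,0]}]}}

```text
time: 13.8
tool_pos: [0.5097, 0.1168, 0.0798]
tool_rot: [-3.141, -0.002, 0.001]
contact_force: [-9.3, 0.6, 25.5]
opening: 0.017
```

```bash
python3 o.py; python3 - <<'E'
from h import *
from cell import read_camera
s=read_camera("scene")[:,:,::-1];t=read_camera("top")[:,:,::-1]
def g(im): return (255*(im/255.)**.45).astype(np.uint8)
cv2.imwrite("pics/a7.png",cv2.resize(g(s)[230:290,315:395],None,fx=10,fy=10,interpolation=2))
cv2.imwrite("pics/s7.png",s)
E
```

```text
time 13.8
tool_pos [0.50974582 0.11678225 0.07977398]
tool_rot [-3.14145534e+00 -1.74547299e-03  9.52234380e-04]
contact_force [-9.25839889  0.5938328  25.49691519]
torque [ 0.08690019  1.41529368 -0.05069397]
opening 0.017039526069131394
```

View pics/a7.png

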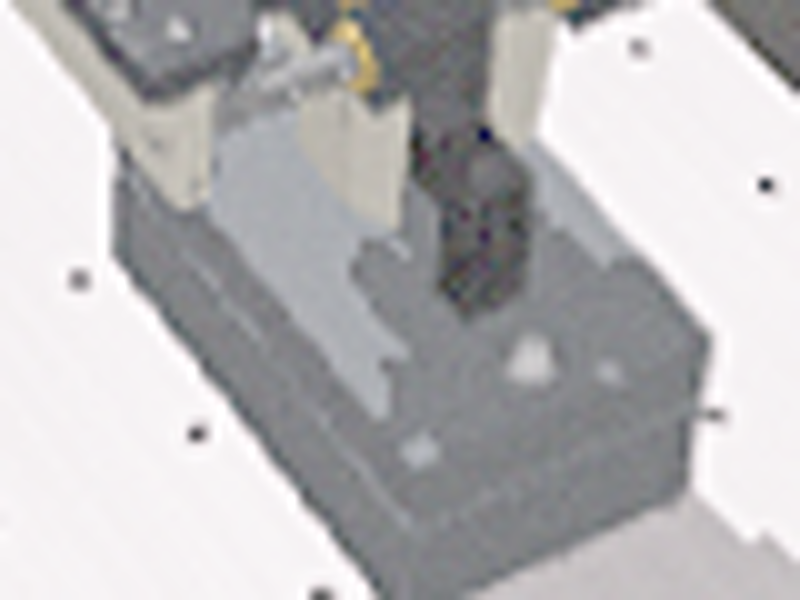

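View pics/s7.png

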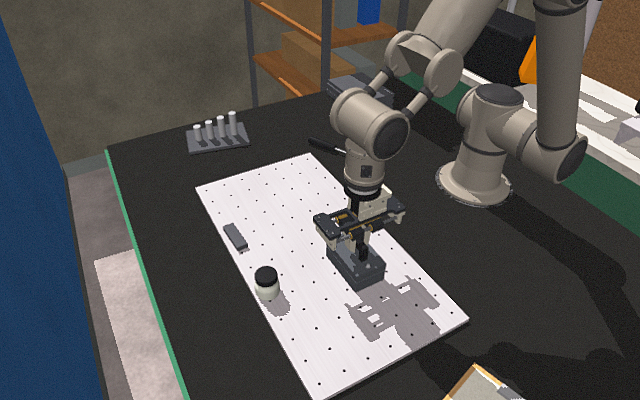

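The halves are flush, with the seam at about (410,525)-(700,410) in the crop and the dowel end showing at (530,360). z held at 79.8 mm while the force rose, and the sample and jar look unmoved. I hand in.

```bash
python3 -c "
from cell import *
print(hand_in()); print(observe()['time'])"
```

```text
the job is handed in; nothing more can be done
None
the job is handed in; nothing more can be done
```

The job is done and handed in at about 14 s of the 62 s allowed, with the gripper still holding the upper half pressed shut.

- **Lifter check:** I pushed the lifter down to its stop with the fingers closed. The tool stopped at z = 51.1 mm (51 expected), and the force rose from 19 to 26 N with no further travel. After I let go, the camera showed the head back at the same pixel as before the push.
- **Fitting:** I gripped the upper half by its handle and lowered it onto the dowels. Sideways force stayed at about 1.6 N or less until the spring was being pressed.
- **Closed and held:** The tool stopped at z = 79.8 mm, which is the height worked out for the halves face to face. Pressing harder, from 19 to 25 N, did not move it. The last picture shows no gap between the halves, and the end of one dowel showing in its hole.
- **Bench:** In the last scene picture the sample bar, jar and screwdriver look where they were; I did not measure them.

At the end there was also a sideways force of about 9 N along x while pressing. A similar one appeared when I pressed the lifter, and the upper half did not shift. No check failed or disagreed beyond the 1–2 mm spread between the two cameras.

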